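# Ready the ultraviolet inspection lamp

## Robot

A 6-joint arm with a two-finger parallel gripper is mounted at the origin on the work surface. World frame = base frame: x ahead of the robot, y to its left, z up, the work surface at z = 0. Lengths are in mm, angles in rad, forces in N, time in s.
With the tool pointing down it reaches from about 350 to 975 mm from the base axis. Payload 7.1 kg.
Tool frame: the origin (TCP) lies midway between the tips of the shut fingers; the grasp point (between the pads) lies 19 mm behind it (ctrl.hold_point_z is the distance from the TCP to the grasp point, in mm); x points along the fingers, y is the direction in which the jaws open and shut, and the axes are right-handed (so a half turn about x gives the same grasp; the last joint's range is limited). The gripper opens to 88 mm and grips with 3 to 60 N. Pads are 20 mm wide; open, the fingers measure 115 mm over their backs; the gripper's body (75 mm by 178 mm) begins 61 mm behind the grasp point.
Start: joints at [1.182, 0.423, 1.63, -0, 1.089, -0.019], TCP at [225.861, 582.745, 182.975] pointing down, gripper open.
Joint ranges: [-3, 3], [-0.9, 2.11], [0.09, 2.58], [-1.31, 4.45], [0.11, 2.69], [-2.54, 2.54]. Speed limits (rad/s): [2.39, 2.39, 3.01, 3.14, 3.14, 3.14].

## Interface

Orientations are given as a rotation vector (axis times angle).
In Python, from workcell import ctrl, get_image, calibration gives the robot as it stands.
- The arm moves only by the tool move_arm, never from a script. Its argument "rows" is a list of rows, each a list of 5 numbers: the shift along the world's x, y, z in mm, then the turn about the world's z in rad, then the closure, from -1 (fully open) to 1 (shut). In form: [[tx, ty, tz, roll, jaw], ...]. A call has 1 to 12 rows; each row is the pose to reach, as a shift and turn from the pose measured when the call began; what a row does not reach only later rows make up. A row lasts 1/8 s, in which the tool goes at most 62.5 mm and 10.7 degrees, less where a joint would pass 70% of its speed; a pose out of reach is approached as far as the arm can. A call with a gripper value outside its range is refused whole. The fingers move at their own pace and stop on an object; the grip force is fixed at half the most. Time passes only in rows, so rows that repeat a pose let the fingers close. It gives the time, the measured TCP pose, the force and the opening at its end, in the units of the state.
- ctrl.get_obs(): the state, without advancing time (a new reading comes with each control period).
- get_image(name): name is "scene" or "side" or "wrist"; returns the picture (384x512x3 uint8, blue, green, red); there is no depth.
- calibration(name): a dict with "fx", "fy", "cx", "cy" (pixels), "view" (4x4, takes a point from world to camera coordinates); the wrist camera has in their place "T_tool_cam" (4x4, takes a point from camera to tool coordinates, whose origin is the TCP and whose axes are the tool frame's). Camera axes: x right, y up, looking along -z (the intrinsics and any distortion apply to the point x, -y, -z); pixel columns grow to the right and rows downward; lengths in mm; the calibration is good to about 2 mm. A picture is of the moment at which its call begins: read the wrist's pose just before it. calibration takes no time and is no camera call.
- ctrl.close_job(): hands the job in, once; it reports no verdict.
The state is a dict: "t": time; "qpos": joint angles; "qvel": joint speeds; "joint_torque": joint torques, N m; "ee_pos": TCP position; "orientation": TCP orientation; "ft_force": force on the tool from outside, world axes, zero at the start; "moment": the same for the moment, N m; "width": finger opening in mm.
Only numpy, scipy, OpenCV 4.12 (cv2) and the standard library are available. Lean on these libraries where they do the work, as an engineer would, in place of code of your own. Each camera call takes 0.05 s, during which the arm holds its last target.

## Task

Get the ultraviolet lamp ready for checking the repaired bowl on its stage: first tip the amber eye shield forward off its rest until it springs over to its front stop, and only then switch the lamp on. The switch is the toggle under the hinged guard on the supply box: lift the guard right back so that it stays open by itself, throw the toggle to the back (towards the guard's hinge), then put the guard fully down again with the toggle still on. Leave the bowl, the jar, the bottle and the tile where they are.

Things in the scene. Friction and masses are not known exactly. Their poses are not given: they have to be found in the camera images.
- lamp: Bench ultraviolet lamp, fixed. Grey base plate 240 (x) x 200 (y) x 12 mm, the bowl's stage; origin at the centre of its underside, x from the worker's side (front) to the back, z up. White head 78 (x) x 212 (y) mm, centred over the origin, 150 to 196 mm above the bench; the post 98 mm behind the origin ends 206 mm up. The eye shield is hinged along the head's upper front edge.
- shield (a joint): Angle of the amber eye shield, rad. 0 = parked, standing up and leaning 0.61 back over the head; grows as it comes forward: 0.61 upright, 2.18 level to the front, 2.8 = front stop, sloping 0.63 below level. An over-centre spring holds it at either stop (about 3 N at the free edge); past its snap point near 1.4 it springs on to the front stop by itself within a second.
- shield_edge (a point): Middle of the shield's free edge. The shield is a plate 196 mm wide (along the hinge), 90 mm from hinge to free edge, 4 mm thick. z axis from the hinge to the free edge, y along the hinge. Parked, this edge is 52 mm behind the hinge line and 74 mm above it; behind it there is free room over the head.
- shield_hinge (a point): Middle of the shield's hinge line, fixed on the lamp, 42.5 mm in front of the lamp's origin and 199 mm above the bench; axes as the lamp's.
- supply: The lamp's supply box, fixed, on the left or right of the lamp: grey steel, aluminium top, 160 (x) x 100 (y) mm (184 mm over two 3 mm thick mounting ears), top 67 mm above the bench; origin at the centre of its underside, x from the worker's side (front) to the back, z up. Toggle and guard stand on its top; behind them only a fuse cap and a pilot light, under 10 mm high.
- guard (a joint): Angle of the switch guard, rad: 0 = down over the toggle; grows as it is lifted up and back about its rear hinge; 1.83 = open stop, leaning back. A light over-centre spring holds it at either stop (about 0.8 N at the lip); from its snap point near 0.9 it springs on by itself to the stop it has been moved towards.
- guard_lip (a point): Middle of the lip's front edge, half thickness, on the guard: a black plastic hood 60 (x) x 46 (y) x 39 mm, walls 3 mm, open below and behind, roof 40 mm above the box. The lip, 34 mm wide, 3 thick, sticks 16 mm forward of the roof; 37 mm free below it. Down: 76 mm in front of the hinge, 26.5 mm above it; open: 45 mm behind, 67 mm above. Axes turn with the guard, as the box's when down.
- guard_hinge (a point): middle of the guard's hinge pin, fixed on the box, 14 mm behind the box's origin and 12 mm above its top (79 mm above the bench); axes as the box's.
- toggle (a joint): angle of the toggle switch, rad: 0 = off, leaning 0.3 rad towards the front (the lip side of the guard); 0.6 = on, leaning 0.3 rad to the back (towards the guard hinge). It snaps over near 0.3 with about 2 N at its tip.
- toggle_tip (a point): Top of the toggle's steel bat lever: 28 mm from its pivot, 10 mm thick at the top, about 29 mm above the box's top; the pivot is 34 mm in front of the guard hinge and 2 mm above the box's top.
- bowl: repaired blue glazed bowl, 110 mm across and 50 mm high, loose on the lamp's base under the head; origin under its centre. Leave it.
- jar: white lidded porcelain jar, 94 mm across, 131 mm high, loose on the bench on the other side of the lamp from the supply box; origin under its centre. Leave it.
- solvent: green glass bottle, 60 mm across, 150 mm high, loose, farther back; origin under its centre. Leave it.
- tile: white ceramic tile, 80 x 80 x 10 mm, loose, farther back; origin under its centre. Leave it.

How it is judged (in metres and radians):
On the way, in this order (a step that is already met when the one before it is completed fails the run):
1. the eye shield is on its front stop (value of joint shield above 2.65 rad), for 0.3 s.
2. the switch guard stands open by itself (value of joint guard above 1.65 rad and contact force between the fingers and guard below 0.1 N), for 0.2 s.
3. the toggle is on (value of joint toggle above 0.5 rad), for 0.2 s.
At the end, for the whole second after the job is handed in: The eye shield is on its front stop (joint over 2.65 rad), the toggle is on (over 0.5 rad), the guard is down over it (under 0.08 rad), and the bowl (within 15 mm), jar, bottle and tile (within 20 mm) are where they were (value of joint shield above 2.65 rad and value of joint toggle above 0.5 rad and value of joint guard below 0.08 rad and distance of bowl from where it was at the start of the episode below 0.015 m and distance of each of jar, solvent, tile from where it was at the start of the episode below 0.02 m); the robot touches nothing.
It fails at once if the lamp is switched on while the eye shield is not forward (value of joint toggle above 0.3 rad and value of joint shield below 2.4 rad).
It fails at once if the bowl is shifted by more than 15 mm (distance of bowl from where it was at the start of the episode above 0.015 m).
It fails at once if the jar, bottle or tile is shifted by more than 20 mm (distance of any of jar, solvent, tile from where it was at the start of the episode above 0.02 m).
It also fails if it takes over 64 s, if anything falls off the work surface, if the arm or the gripper's body presses on something with over 40 N, if the wrist force passes 120 N, or if a joint passes its speed limit or range.

## Working session

There is one attempt and no reset: what is moved stays moved. The work goes in short steps, Python scripts to look and compute and a tool call to move; the robot and the scene stay as the last step left them, time stands still between calls to the robot, and variables do not carry over. Pictures are saved under pics/ and viewed, and the job is handed in when it is done.

Besides the shell and the picture viewer there is one more tool, called after "Request:" as a command line: name --pt "numbers of a row" for each row, then --argument value for the rest. move_arm: Moves the arm, as the interface text tells. Its arguments: {"type":"object","properties":{"rows":{"type":"array"}},"required":["rows"]}

```bash
ls; mkdir -p pics
cat > h.py <<'E'
import numpy as np,cv2
from workcell import ctrl,get_image,calibration
def snap(n,f):
    im=get_image(n); cv2.imwrite('pics/'+f,im); return im
E
python3 - <<'E'
from h import *
o=ctrl.get_obs(); print(o)
for n in('scene','side','wrist'):
    snap(n,n+'0.png'); print(n,calibration(n))
E
```

```text
pics
{'t': 0.0, 'qpos': array([ 1.18200088e+00,  4.23829947e-01,  1.63068251e+00, -2.55887336e-05,
        1.08859318e+00, -1.90093736e-02]), 'qvel': array([-0.00164483, -0.00129205, -0.00153231, -0.00010421, -0.00070276,
       -0.00014905]), 'joint_torque': array([ 1.90164013e-03, -5.44624400e+01, -2.73671830e+01,  6.45934045e-02,
        2.27365654e-02, -1.26177247e-04]), 'ee_pos': array([225.64174585, 582.19064049, 182.21148609]), 'orientation': array([ 0.28895905,  1.55154073, -0.29130463]), 'ft_force': array([ 0.73496286,  0.21359402, -0.26051723]), 'moment': array([ 0.00325226,  0.03044377, -0.00539828]), 'width': 87.79087938152524}
scene {'fx': 387.54537221375904, 'fy': 387.54537221375904, 'cx': 255.8587746682008, 'cy': 193.03552415524314, 'view': array([[ 6.93593966e-01,  7.20135037e-01,  1.82466095e-02,
        -4.06967352e+02],
       [-4.77605419e-01,  4.40745639e-01,  7.60023911e-01,
         1.41511083e+02],
       [ 5.39277733e-01, -5.35862678e-01,  6.49638912e-01,
        -1.34303327e+03],
       [ 0.00000000e+00,  0.00000000e+00,  0.00000000e+00,
         1.00000000e
[... 230 characters left out ...]
-01, -6.22861212e-01,  7.63367356e-01,
        -2.54925510e+02],
       [-2.07102459e-01,  7.34743844e-01,  6.45956697e-01,
        -8.80458960e+02],
       [ 0.00000000e+00,  0.00000000e+00,  0.00000000e+00,
         1.00000000e+00]])}
wrist {'fx': 268.1679271671777, 'fy': 268.1679271671777, 'cx': 256.4271309748734, 'cy': 192.53593487630434, 'T_tool_cam': array([[ 8.45381743e-04,  2.76048855e-01, -9.61143233e-01,
        -2.01124271e+02],
       [ 9.99999489e-01, -7.66271105e-04,  6.59478242e-04,
        -1.37625323e-01],
       [-5.54448074e-04, -9.61143300e-01, -2.76049362e-01,
        -7.50574548e+01],
       [ 0.00000000e+00,  0.00000000e+00,  0.00000000e+00,
         1.00000000e+00]])}
```

View pics/scene0.png

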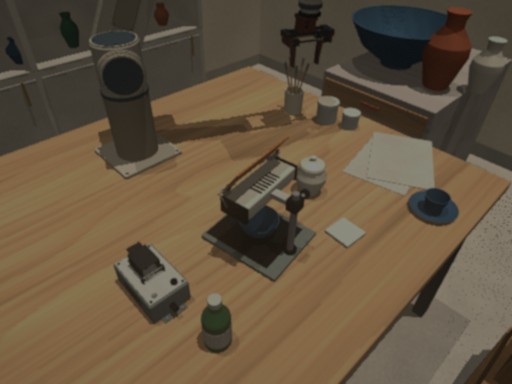

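View pics/side0.png

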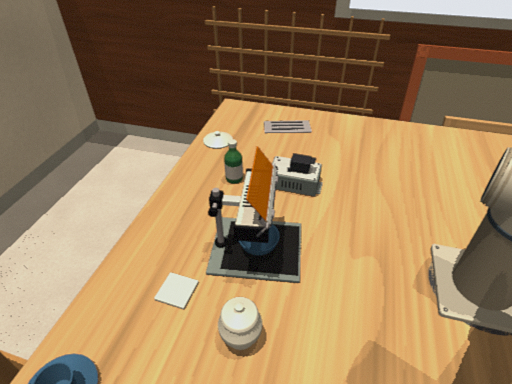

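View pics/wrist0.png

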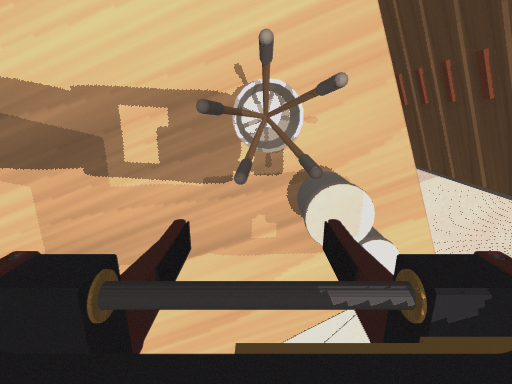

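The scene view shows the lamp in the middle with the plate around (260,235), shield towards the robot, supply box at (152,280), bottle at (216,325), jar at (312,175) and tile at (345,232). Next I zoom in for corner measurements.

Run:
```python
import cv2
a=cv2.imread('pics/scene0.png');b=cv2.imread('pics/side0.png')
cv2.imwrite('pics/z1.png',cv2.resize(a[220:340,100:240],None,fx=5,fy=5,interpolation=cv2.INTER_CUBIC)[:600])
cv2.imwrite('pics/z2.png',cv2.resize(a[135:285,190:350],None,fx=4,fy=4,interpolation=cv2.INTER_CUBIC))
cv2.imwrite('pics/z3.png',cv2.resize(b[140:290,195:345],None,fx=4,fy=4,interpolation=cv2.INTER_CUBIC))
```

```text
(no output)
```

View pics/z1.png

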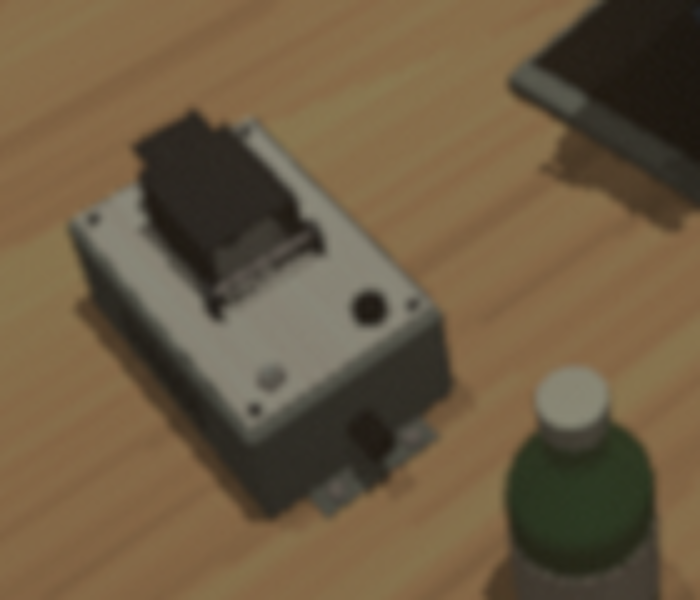

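View pics/z2.png

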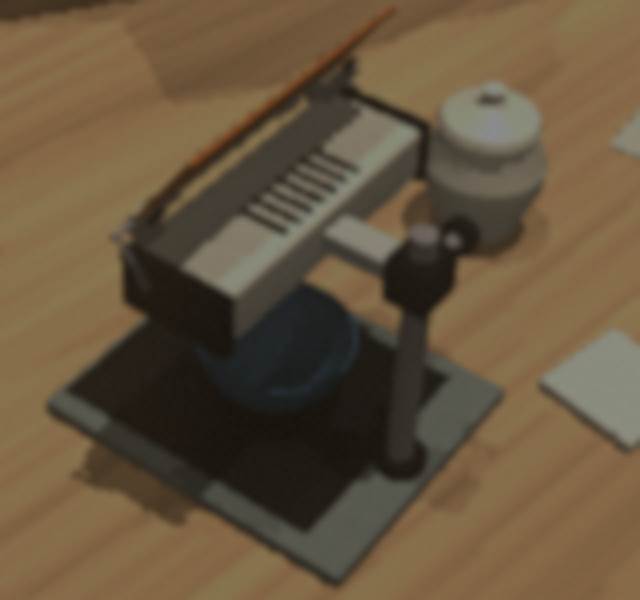

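View pics/z3.png

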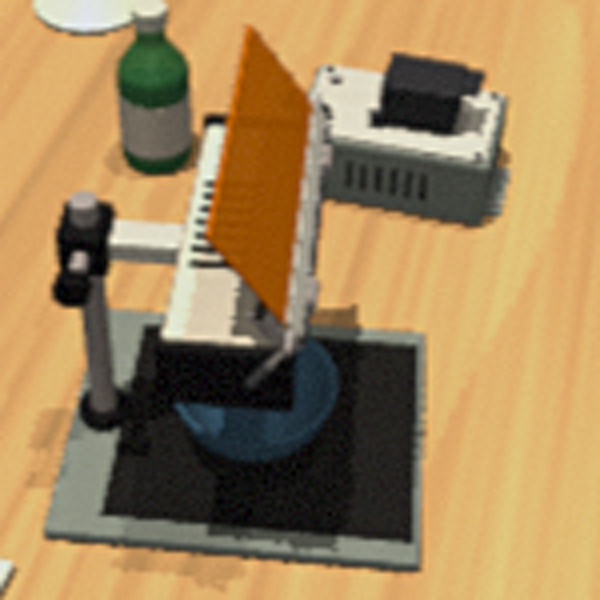

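Corners are readable: box top at z1 (72,222), (258,122), (440,312), (248,440), and plate top corners in z2 and z3. Casting them onto their planes now.

```bash
cat >> h.py <<'E'
def ray(n,px):
    c=calibration(n);V=c['view'];R=V[:3,:3];o=-R.T@V[:3,3]
    d=R.T@np.array([(px[0]-c['cx'])/c['fx'],-(px[1]-c['cy'])/c['fy'],-1.])
    return o,d
def onz(n,px,z):
    o,d=ray(n,px);return o+d*(z-o[2])/d[2]
def proj(n,p):
    c=calibration(n);q=c['view'][:3,:3]@np.asarray(p,float)+c['view'][:3,3]
    return np.array([c['cx']+c['fx']*q[0]/-q[2],c['cy']-c['fy']*q[1]/-q[2]])
def wcam(obs):
    from scipy.spatial.transform import Rotation as Ro
    T=np.eye(4);T[:3,:3]=Ro.from_rotvec(obs['orientation']).as_matrix();T[:3,3]=obs['ee_pos']
    return T@calibration('wrist')['T_tool_cam']
E
python3 - <<'E'
from h import *
np.set_printoptions(precision=1,suppress=True)
def rep(t,n,pts,s,off,z):
    P=np.array([onz(n,(np.array(p))/s+off-0.4,z) for p in pts]);print(t);print(P[:,:2])
    L=[np.linalg.norm(P[i]-P[i-1])for i in range(len(P))];print('len',np.array(L),'mean',P.mean(0))
    for i in range(len(P)):
        d=P[i]-P[i-1];print(round(np.degrees(np.arctan2(d[1],d[0])),1),end=' ')
    print()
    return P
rep('box scene','scene',[(72,222),(258,120),(440,312),(248,440)],5,(100,220),67)
rep('box side','side',[(500,95),(500,160),(318,140),(318,68)],4,(195,140),67)
P=rep('lamp side','side',[(425,335),(420,560),(48,532),(115,312)],4,(195,140),12)
P=rep('lamp scene','scene',[(50,403),(340,576),(502,392)],4,(190,135),12)
print('mid',(P[0]+P[2])/2)
# shield free edge scene: ends
for n,s,off,pts in(('side',4,(195,140),[(248,26),(208,236),(285,318),(310,104)]),('scene',4,(190,135),[(395,10),(190,165),(150,218)])):
    for p in pts: print(n,onz(n,np.array(p)/s+off-.4,273),onz(n,np.array(p)/s+off-.4,199))
E
```

```text
box scene
[[ 448.4 -319.1]
 [ 452.5 -223.3]
 [ 603.7 -226.5]
 [ 601.7 -322.6]]
len [153.3  95.9 151.2  96.1] mean [ 526.5 -272.9   67. ]
178.7 87.5 -1.2 -91.2 
box side
[[ 450.6 -315.4]
 [ 438.9 -231.8]
 [ 580.3 -218.6]
 [ 602.9 -312.7]]
len [152.3  84.4 142.   96.8] mean [ 518.2 -269.6   67. ]
-179.0 97.9 5.3 -76.5 
lamp side
[[467.  -85.8]
 [435.7 105.1]
 [667.2 147.4]
 [692.1 -47.9]]
len [228.3 193.5 235.2 196.9] mean [565.5  29.7  12. ]
-170.5 99.3 10.4 -82.7 
lamp scene
[[470.8 -87.8]
 [701.4 -48.2]
 [670.6 141.8]]
len [304.4 234.  192.4] mean [614.2   1.9  12. ]
-131.0 9.8 99.2 
mid [570.7  27.   12. ]
side [593.3 -64.  273. ] [ 623.2 -169.4  199. ]
side [561.6 125.5 273. ] [586.6  48.5 199. ]
side [508.9 171.5 273. ] [526.  101.5 199. ]
side [537.7   3.  273. ] [559.2 -92.4 199. ]
scene [564. 123. 273.] [488.4 213.7 199. ]
scene [593.2 -67.6 273. ] [521.9  -5.1 199. ]
scene [ 611.8 -111.   273. ] [543.3 -55.  199. ]
```

Run:
```python
from h import *
from scipy.spatial.transform import Rotation as Ro
np.set_printoptions(precision=3,suppress=True)
o=ctrl.get_obs();print(Ro.from_rotvec(o['orientation']).as_matrix())
for t,n,p,z in(('bottle','scene',(215,301),150),('jar','scene',(312,160),131),('jar side','side',(240,305),131)):print(t,onz(n,p,z))
a=np.radians(9.7);R=np.array([[np.cos(a),-np.sin(a)],[np.sin(a),np.cos(a)]])
for q in(70,50,30,9.5,-42.5,-80,-110):print(q,R@[q,0]+[568.5,28])
```

```text
[[-0.     0.361  0.932]
 [-0.001  0.932 -0.361]
 [-1.    -0.001 -0.   ]]
bottle [ 728.555 -245.922  150.   ]
jar [545.893 257.633 131.   ]
jar side [531.972 278.764 131.   ]
70 [637.499  39.794]
50 [617.785  36.424]
30 [598.071  33.055]
9.5 [577.864  29.601]
-42.5 [526.608  20.839]
-80 [489.644  14.521]
-110 [460.073   9.466]
```

Request:
move_arm --pt "0 0 60 0.1 1" --pt "0 0 120 0.2 1" --pt "40 -50 140 0.35 1" --pt "80 -100 140 0.54 1" --pt "120 -150 140 0.54 1" --pt "160 -200 140 0.54 1" --pt "200 -250 140 0.54 1" --pt "240 -300 140 0.54 1" --pt "280 -350 140 0.54 1" --pt "320 -400 140 0.54 1" --pt "365 -460 140 0.54 1" --pt "412 -543 140 0.54 1"

```text
t: 1.65
ee_pos: [606.0, 91.2, 322.1]
orientation: [-0.135, 1.567, 0.133]
ft_force: [0.9, 1.3, -0.4]
width: 0.5
```

Request:
move_arm --pt "32 -51 0 0 1" --pt "32 -51 0 0 1" --pt "32 -51 -40 0 1" --pt "32 -51 -77 0 1" --pt "32 -51 -77 0 1"

```text
t: 2.28
ee_pos: [635.2, 41.1, 242.1]
orientation: [-0.135, 1.573, 0.134]
ft_force: [0.1, -0.6, 0.5]
width: 0.1
```

Run:
```python
from h import *
print(ctrl.get_obs()['ee_pos'])
a=snap('side','s1.png');b=snap('scene','c1.png')
cv2.imwrite('pics/m1.png',np.hstack([cv2.resize(a[110:290,180:330],None,fx=2.6,fy=2.6),cv2.resize(b[110:290,180:330],None,fx=2.6,fy=2.6)]))
```

```text
[635.24840834  41.09869642 242.10860804]
```

View pics/m1.png

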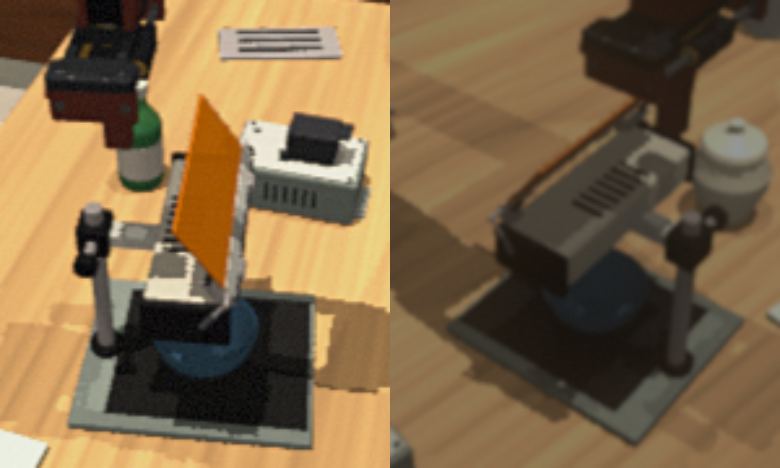

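The fingers are behind the parked shield, level with its upper part and clear of it. Pushing forward.

Request:
move_arm --pt "-20 -3 0 0 1" --pt "-35 -6 0 0 1" --pt "-45 -8 0 0 1" --pt "-55 -9 0 0 1" --pt "-65 -11 0 0 1" --pt "-75 -13 0 0 1" --pt "-85 -15 0 0 1" --pt "-95 -16 0 0 1" --pt "-105 -18 0 0 1" --pt "-115 -20 0 0 1" --pt "-125 -21 0 0 1" --pt "-135 -23 0 0 1"

```text
t: 3.88
ee_pos: [502.4, 17.9, 246.1]
orientation: [-0.135, 1.566, 0.134]
ft_force: [0.1, 0.4, 0.5]
width: 0.2
```

Run:
```python
from h import *
print(ctrl.get_obs()['ee_pos'])
a=snap('side','s2.png');b=snap('scene','c2.png')
cv2.imwrite('pics/m2.png',np.hstack([cv2.resize(a[110:290,180:330],None,fx=2.6,fy=2.6),cv2.resize(b[110:290,180:330],None,fx=2.6,fy=2.6)]))
```

```text
[502.4279373   17.93148716 246.05487181]
```

View pics/m2.png

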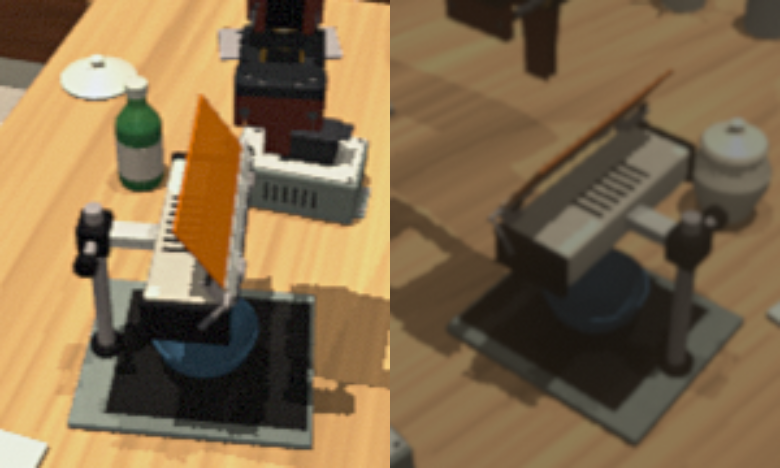

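The shield is still parked, although the TCP passed it. I check where the TCP and the shield points project.

```bash
python3 - <<'E'
from h import *
np.set_printoptions(precision=1,suppress=True)
for e in([635.2,41.1,242.1],[502.4,17.9,246.1]):
  for n in('side','scene'):print(n,proj(n,e),proj(n,[e[0],e[1],e[2]+80]))
for e in([577.9,29.6,273],[526.6,20.8,199]):
  for n in('side','scene'):print(n,proj(n,e))
o=ctrl.get_obs();print(o['t'],o['qpos'],o['ee_pos'])
E
python3 -c "
import cv2
a=cv2.imread('pics/s2.png');b=cv2.imread('pics/s1.png')
cv2.imwrite('pics/m3.png',cv2.resize(a,(800,600)))"
```

```text
side [227.1 179.1] [225.  150.7]
scene [286.1 175. ] [288.8 144.9]
side [285.3 181.3] [287.1 152.5]
scene [238.6 152.5] [238.2 123. ]
side [252.  169.6]
scene [264.8 154.7]
side [274.1 195.5]
scene [246.3 172.3]
3.975 [ 0.   0.2  1.8 -0.   1.1 -1.7] [502.   17.9 246.1]
```

View pics/m3.png

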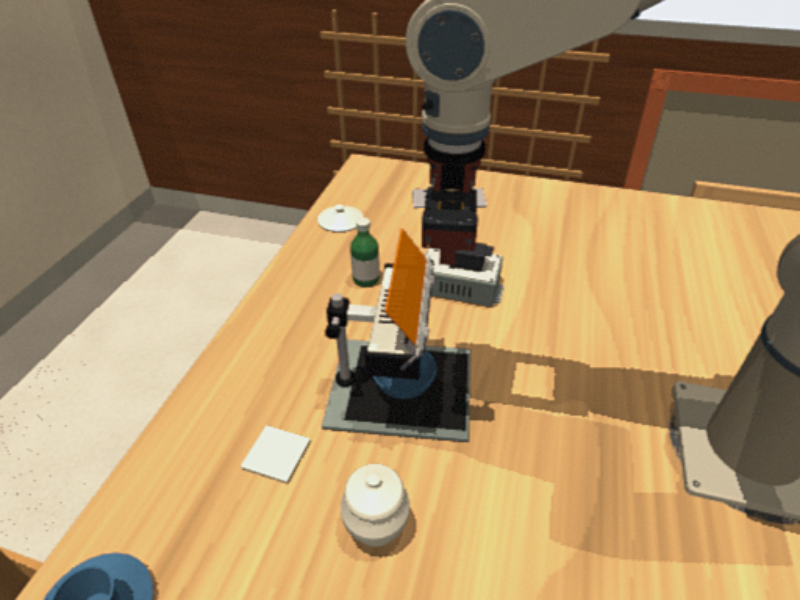

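View pics/c1.png

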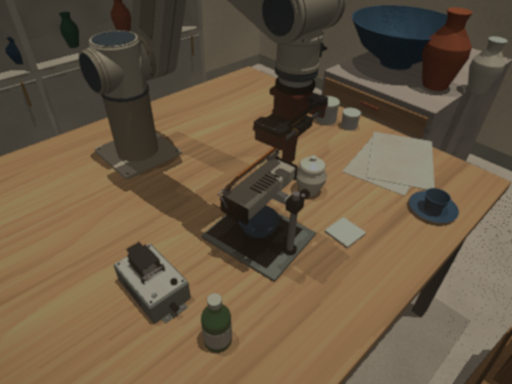

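View pics/c2.png

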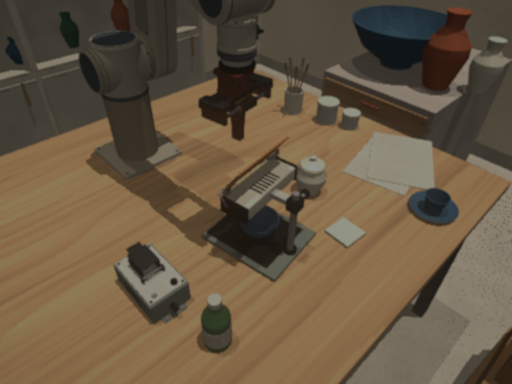

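Run:
```python
import cv2,numpy as np
b=cv2.imread('pics/c2.png');a=cv2.imread('pics/s1.png');c=cv2.imread('pics/c1.png')
f=lambda i,x,y:cv2.resize(i[y:y+100,x:x+66],None,fx=4,fy=4,interpolation=cv2.INTER_CUBIC)
cv2.imwrite('pics/m4.png',np.clip(np.hstack([f(b,200,90),f(a,195,110),f(c,255,90)]).astype(float)*1.6,0,255).astype('uint8'))
```

```text
(no output)
```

View pics/m4.png

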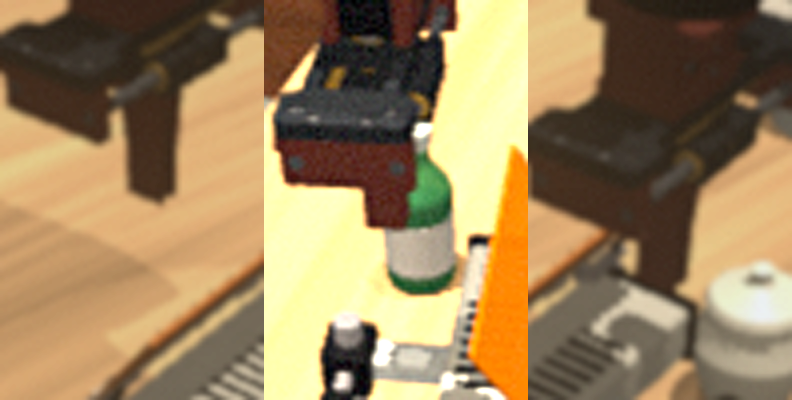

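```bash
cat >> h.py <<'E'
def tri(*obs):
    A=np.zeros((3,3));b=np.zeros(3);L=[]
    for n,p in obs:
        o,d=ray(n,p);d=d/np.linalg.norm(d);M=np.eye(3)-np.outer(d,d);A+=M;b+=M@o;L.append((o,d))
    x=np.linalg.solve(A,b);return x,[np.linalg.norm((np.eye(3)-np.outer(d,d))@(x-o)) for o,d in L]
E
python3 - <<'E'
from h import *
np.set_printoptions(precision=1,suppress=True)
print('tip at ee 635.2,41.1,242.1:',tri(('side',(225.8,166)),('scene',(288,161))))
s=lambda x,y:('side',(x/4+195-.4,y/4+140-.4));c=lambda x,y:('scene',(x/4+190-.4,y/4+135-.4))
print('shield +y',tri(s(208,236),c(395,10)))
print('shield -y',tri(s(248,26),c(190,165)))
print('post top',tri(s(84,200),c(426,235)))
print('plate front -y',tri(s(425,335),c(50,403)))
print('back+y',tri(s(48,532),c(502,392)), 'back-y',tri(s(115,312),c(340,576)))
for p in((225,302),):pass
E
```

```text
tip at ee 635.2,41.1,242.1: (array([635.9,  42. , 280.6]), [np.float64(0.2572251737474438), np.float64(0.2572251737474421)])
shield +y (array([562.3, 124.5, 271.8]), [np.float64(0.3826833580194298), np.float64(0.3826833580193524)])
shield -y (array([593.2, -66.5, 271.9]), [np.float64(0.9039011708629138), np.float64(0.9039011708628021)])
post top (array([665.7,  44.5, 205.4]), [np.float64(0.23511399349819667), np.float64(0.23511399349824305)])
plate front -y (array([468. , -87. ,   9.9]), [np.float64(1.0197526056427875), np.float64(1.0197526056427881)])
back+y (array([668.5, 144.9,   8.2]), [np.float64(0.003159975269534658), np.float64(0.003159975269434349)]) back-y (array([696.4, -48.2,   9.1]), [np.float64(3.8902021704665755), np.float64(3.8902021704665004)])
```

Both outside cameras agree to 0.3 mm. They put the visible fingertips about 38.5 mm above the reported TCP, at z 280.6 against 242.1, while the lamp points match their given heights. So the fingers went over the shield's edge (z 272) without touching it. I check the hold point and the current tip.

Run:
```python
from h import *
print(ctrl.hold_point_z, [a for a in dir(ctrl) if a[0]!='_'])
o=ctrl.get_obs();print(o['t'],o['ee_pos'],o['ft_force'])
a=snap('wrist','w2.png')
```

```text
18.700000000000003 ['Unreachable', 'close_job', 'get_obs', 'hold_point_z']
3.975 [501.99907857  17.86546419 246.05647109] [ 0.31142863 -0.25554635  0.89571527]
```

View pics/w2.png

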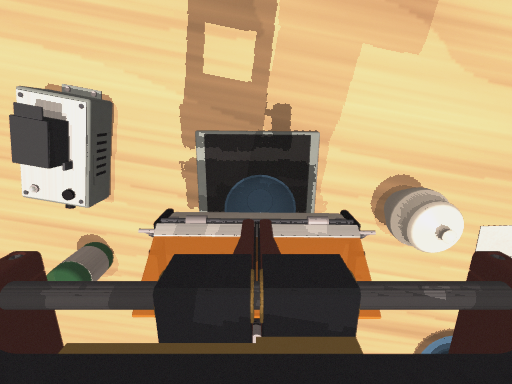

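Run:
```python
from h import *
np.set_printoptions(precision=1,suppress=True)
o=ctrl.get_obs();c=calibration('wrist')
for dz in(0,38.5):
    o2=dict(o);o2['ee_pos']=o['ee_pos']+[0,0,dz];T=wcam(o2)
    def W(p,z):
        d=T[:3,:3]@np.array([(p[0]-c['cx'])/c['fx'],-(p[1]-c['cy'])/c['fy'],-1]);return T[:3,3]+d*(z-T[2,3])/d[2]
    print(dz,[W(p,67)for p in((16,88),(83,98),(90,207),(24,192))],[W(p,12)for p in((197,132),(318,132))])
```

```text
0 [array([ 448.6, -316.6,   67. ]), array([ 446.1, -228.8,   67. ]), array([ 601.3, -219.3,   67. ]), array([ 594.3, -315.5,   67. ])] [array([469.6, -84.5,  12. ]), array([436.8, 104.6,  12. ])]
38.5 [array([ 450.6, -349.2,   67. ]), array([ 447.9, -252.5,   67. ]), array([ 618.8, -242. ,   67. ]), array([ 611., -348.,   67.])] [array([473.2, -92.4,  12. ]), array([437.5, 113.4,  12. ])]
```

With the reported TCP, the wrist camera reproduces the box and plate corners within a few mm. So the pose reading is right, and the real fingertips end about 38.5 mm short of the stated TCP. I plan with tip z = ee z + 38.5 and the gripper body about 41 mm above the tip. Next I go back over the shield and redo the push lower.

Request:
move_arm --pt "0 0 25 0 1" --pt "30 5 25 0 1" --pt "70 12 25 0 1" --pt "110 19 25 0 1" --pt "136 23 25 0 1" --pt "136 23 0 0 1" --pt "136 23 -30 0 1" --pt "136 23 -30 0 1"

```text
t: 5.03
ee_pos: [637.3, 40.9, 213.6]
orientation: [-0.135, 1.571, 0.134]
ft_force: [1.1, -0.5, 0.4]
width: 0.2
```

Request:
move_arm --pt "-20 -3 0 0 1" --pt "-35 -6 0 0 1" --pt "-45 -8 0 0 1" --pt "-55 -9 0 0 1" --pt "-65 -11 0 0 1" --pt "-75 -13 0 0 1" --pt "-85 -15 0 0 1" --pt "-95 -16 0 0 1" --pt "-105 -18 0 0 1" --pt "-115 -20 -8 0 1" --pt "-125 -21 -15 0 1"

```text
t: 6.4
ee_pos: [511.1, 19.5, 198.0]
orientation: [-0.135, 1.572, 0.134]
ft_force: [0.6, -0.8, 2.5]
width: 0.5
```

Run:
```python
from h import *
print(ctrl.get_obs()['ee_pos'])
a=snap('side','s3.png');b=snap('scene','c3.png')
cv2.imwrite('pics/m5.png',np.hstack([cv2.resize(a[110:290,180:330],None,fx=2.6,fy=2.6),cv2.resize(b[110:290,180:330],None,fx=2.6,fy=2.6)]))
```

```text
[511.07161137  19.54282133 197.96743549]
```

View pics/m5.png

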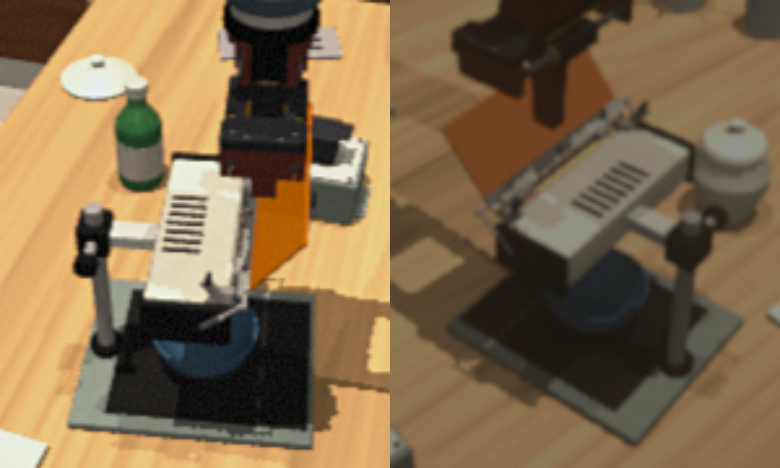

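Now the shield is tipping forward ahead of the fingers. Pushing further.

Request:
move_arm --pt "-10 -2 0 0 1" --pt "-20 -3 0 0 1" --pt "-30 -5 0 0 1" --pt "-40 -7 -3 0 1" --pt "-50 -8 -5 0 1" --pt "-50 -8 -5 0 1" --pt "-50 -8 10 0 1" --pt "-50 -8 40 0 1" --pt "-50 -8 60 0 1" --pt "-50 -8 60 0 1"

```text
t: 7.75
ee_pos: [460.9, 11.7, 259.1]
orientation: [-0.135, 1.572, 0.134]
ft_force: [-1.0, 0.2, 0.5]
width: 0.8
```

Run:
```python
from h import *
print(ctrl.get_obs()['ee_pos'])
a=snap('side','s4.png');b=snap('scene','c4.png')
cv2.imwrite('pics/m6.png',np.hstack([cv2.resize(a[110:290,180:330],None,fx=2.6,fy=2.6),cv2.resize(b[110:290,180:330],None,fx=2.6,fy=2.6)]))
```

```text
[460.93202506  11.69617992 259.1460658 ]
```

View pics/m6.png

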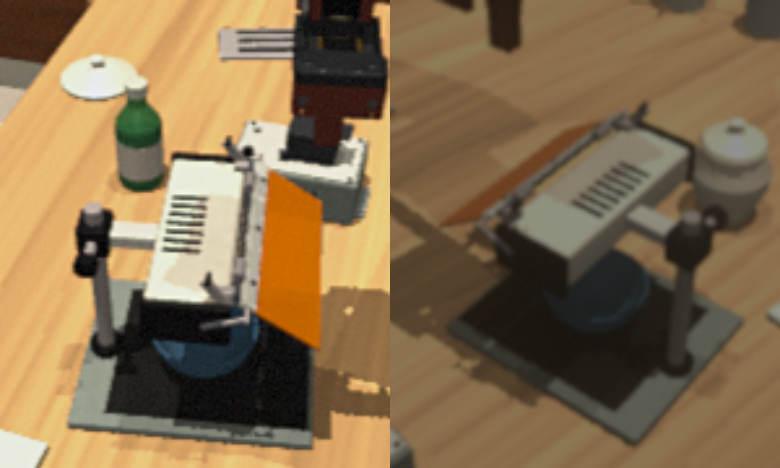

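Request:
move_arm --pt "0 -50 0 -0.05 1" --pt "0 -100 0 -0.1 1" --pt "1 -150 -10 -0.15 0.5" --pt "2 -200 -30 -0.19 -0.3" --pt "3 -250 -45 -0.19 -0.3" --pt "3 -284 -59 -0.19 -0.3" --pt "3 -284 -59 -0.19 -0.3" --pt "3 -284 -59 -0.19 -0.3"

```text
t: 8.85
ee_pos: [461.9, -271.5, 197.4]
orientation: [0.016, 1.581, -0.014]
ft_force: [-0.3, 0.7, 0.7]
width: 55.6
```

Run:
```python
from h import *
np.set_printoptions(precision=2,suppress=True)
print('shield -y edge',tri(('side',(303,183)),('scene',(201,195.4))))
o=ctrl.get_obs();print(o['ee_pos'],o['orientation'],o['width'])
w=snap('wrist','w3.png')
cv2.imwrite('pics/w3b.png',cv2.resize(w[:,56:456],(800,768))[:600])
```

```text
shield -y edge (array([476.6 , -87.06, 159.12]), [np.float64(4.248557745787897), np.float64(4.248557745787806)])
[ 461.86 -271.53  197.42] [ 0.02  1.58 -0.01] 55.612217893679095
```

View pics/w3b.png

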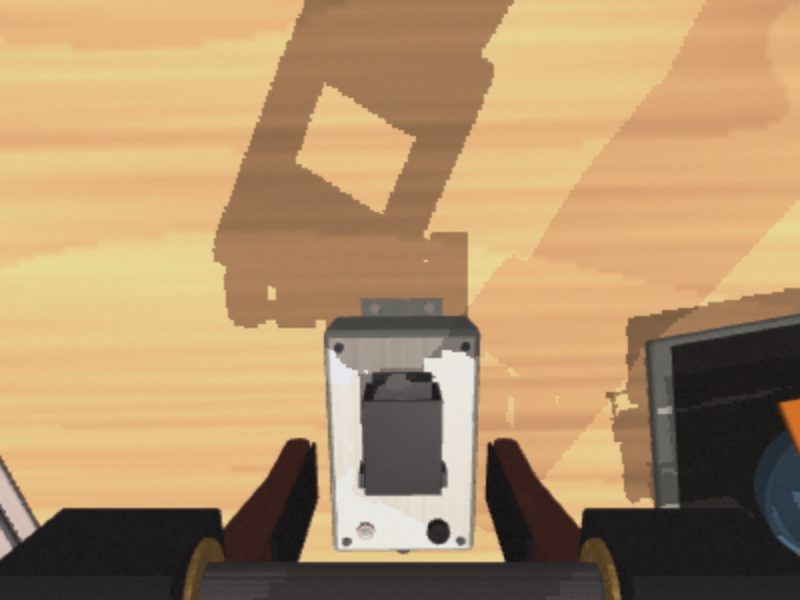

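Run:
```python
import cv2
w=cv2.imread('pics/w3.png');cv2.imwrite('pics/w3c.png',cv2.resize(w[145:285,210:305],None,fx=6,fy=6,interpolation=cv2.INTER_CUBIC)[:600])
```

```text
(no output)
```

View pics/w3c.png

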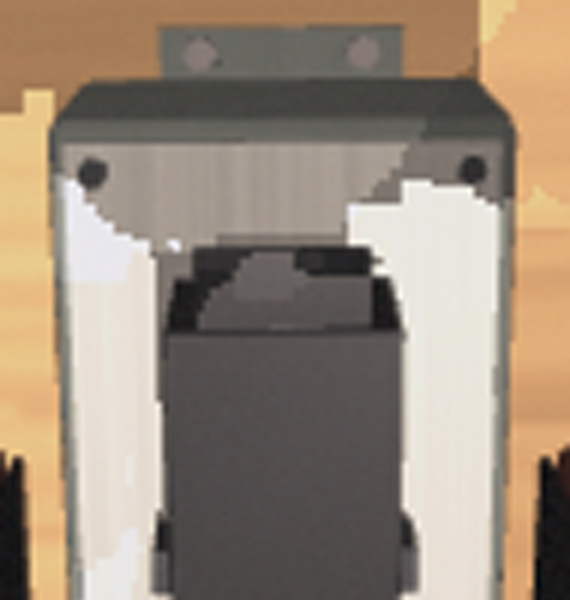

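```bash
cat >> h.py <<'E'
def wz(o,p,z):
    c=calibration('wrist');T=wcam(o)
    d=T[:3,:3]@np.array([(p[0]-c['cx'])/c['fx'],-(p[1]-c['cy'])/c['fy'],-1]);return T[:3,3]+d*(z-T[2,3])/d[2]
E
python3 - <<'E'
from h import *
np.set_printoptions(precision=1,suppress=True)
o=ctrl.get_obs();f=lambda x,y,z:wz(o,(x/6+210-.42,y/6+145-.42),z)
for x,y,z in((193,247,107),(372,247,107),(162,332,107),(402,332,107),(62,143,67),(505,143,67)):print(f(x,y,z))
f=lambda x,y,z:wz(o,(x/2+56-.25,y/1.953-.25+0,z)[:2],z)
print([wz(o,(x/2+56,y/2),67) for x,y in((336,548),(472,548))])
E
```

```text
[ 461.7 -288.3  107. ]
[ 462.3 -254.8  107. ]
[ 478.2 -294.7  107. ]
[ 479.  -249.1  107. ]
[ 448.7 -317.4   67. ]
[ 450.4 -224.7   67. ]
[array([ 598.9, -319.9,   67. ]), array([ 600.6, -224.3,   67. ])]
```

Lip measured: front edge x≈462, y centre −271.6, width 33.5 (given 34). The roof front is at x≈479, and its width of 45.6 matches the given 46. Descending to straddle the lip with the tips about 5 mm below it.

Request:
move_arm --pt "5 0 -50 0 -0.3" --pt "5 0 -90 0 -0.3" --pt "5 0 -120 0 -0.3" --pt "5 0 -136 0 -0.3" --pt "5 0 -136 0 -0.3"

```text
t: 9.52
ee_pos: [467.1, -270.5, 61.6]
orientation: [0.015, 1.581, -0.013]
ft_force: [-1.1, 0.3, 1.2]
width: 57.1
```

Run:
```python
from h import *
np.set_printoptions(precision=2,suppress=True)
o=ctrl.get_obs();print(o['ee_pos'],o['ft_force'],o['width'])
a=snap('side','s5.png');b=snap('scene','c5.png')
f=lambda i,x,y:cv2.resize(i[y:y+90,x:x+90],None,fx=4.4,fy=4.4,interpolation=cv2.INTER_CUBIC)
cv2.imwrite('pics/m7.png',np.hstack([f(a,250,120),f(b,100,205)]))
```

```text
[ 467.07 -270.46   61.58] [-1.13  0.26  1.22] 57.09448169420206
```

View pics/m7.png

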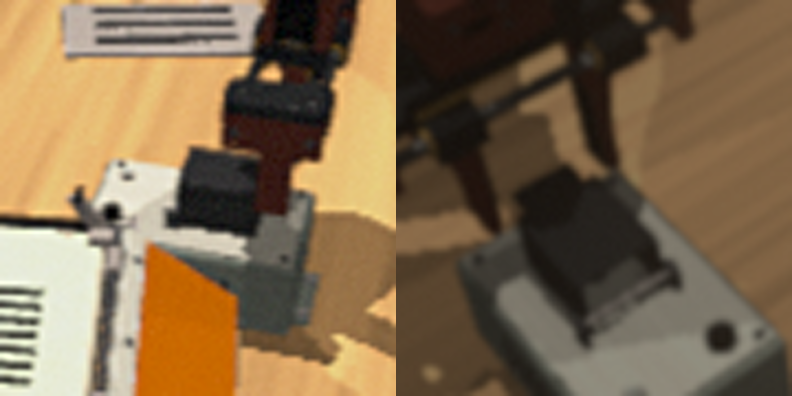

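Run:
```python
from h import *
np.set_printoptions(precision=1,suppress=True)
print(tri(('side',(312.5,168.2)),('scene',(148,242.5))))
for z in(95,100,105):print(z,onz('scene',(123,257.7),z),onz('scene',(148,242.5),z),onz('side',(312.5,168.2),z))
```

```text
(array([ 467.9, -239.3,   97.8]), [np.float64(3.1847776072896297), np.float64(3.184777607289608)])
95 [ 470.6 -302.5   95. ] [ 469.2 -237.4   95. ] [ 466.  -246.5   95. ]
100 [ 475.1 -303.9  100. ] [ 473.6 -239.3  100. ] [ 465.5 -239.9  100. ]
105 [ 479.5 -305.3  105. ] [ 478.1 -241.1  105. ] [ 464.9 -233.3  105. ]
```

Tips sit at z≈98–100 beside the lip, as intended. Closing on it.

Request:
move_arm --pt "0 -1 0 0 0.2" --pt "0 -1 0 0 1" --pt "0 -1 0 0 1" --pt "0 -1 0 0 1"

```text
t: 10.12
ee_pos: [466.7, -271.2, 63.5]
orientation: [0.016, 1.581, -0.012]
ft_force: [-3.6, 4.9, 5.6]
width: 32.8
```

The opening stopped at 32.8, so the lip is held. Lifting along its arc.

Request:
move_arm --pt "3 0 6 0 1" --pt "7 0 13 0 1" --pt "11 0 19 0 1" --pt "16 0 25 0 1" --pt "21 0 30 0 1" --pt "27 0 34 0 1" --pt "33 0 38 0 1" --pt "40 0 41 0 1" --pt "47 0 44 0 1" --pt "54 0 46 0 1" --pt "54 0 46 0 1"

```text
t: 11.5
ee_pos: [521.5, -271.5, 109.6]
orientation: [0.015, 1.581, -0.013]
ft_force: [0.4, -3.2, -3.3]
width: 32.7
```

Run:
```python
from h import *
np.set_printoptions(precision=2,suppress=True)
o=ctrl.get_obs();print(o['ee_pos'],o['ft_force'],o['width'])
a=snap('side','s6.png');b=snap('scene','c6.png')
f=lambda i,x,y:cv2.resize(i[y:y+90,x:x+90],None,fx=4.4,fy=4.4,interpolation=cv2.INTER_CUBIC)
cv2.imwrite('pics/m8.png',np.hstack([f(a,250,120),f(b,100,205)]))
```

```text
[ 521.52 -271.53  109.63] [ 0.36 -3.19 -3.27] 32.71736057683752
```

View pics/m8.png

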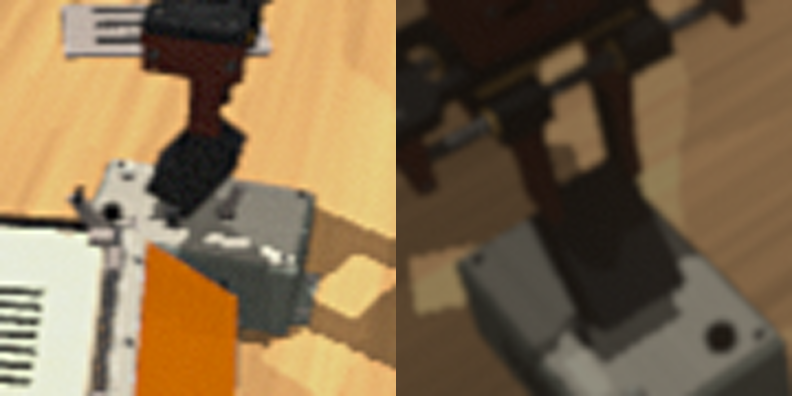

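The guard is at about 1.0 rad and still held. Carrying it past 1.3, then releasing and rising away.

Request:
move_arm --pt "7 0 1 0 1" --pt "15 0 1 0 1" --pt "22 0 1 0 1" --pt "28 0 0 0 1" --pt "28 0 0 0 -0.5" --pt "28 0 0 0 -0.5" --pt "24 0 0 0 -0.5" --pt "5 0 20 0 -0.5" --pt "-20 0 45 0 -0.5" --pt "-60 0 50 0 0.5" --pt "-75 0 40 0 1" --pt "-75 0 40 0 1"

```text
t: 13.1
ee_pos: [444.6, -271.0, 148.5]
orientation: [0.017, 1.583, -0.013]
ft_force: [-0.0, 0.2, -0.1]
width: 39.6
```

Run:
```python
from h import *
np.set_printoptions(precision=2,suppress=True)
o=ctrl.get_obs();print(o['ee_pos'],o['ft_force'],o['width'])
a=snap('side','s7.png');b=snap('scene','c7.png');w=snap('wrist','w7.png')
f=lambda i,x,y:cv2.resize(i[y:y+90,x:x+90],None,fx=4.4,fy=4.4,interpolation=cv2.INTER_CUBIC)
cv2.imwrite('pics/m9.png',np.hstack([f(a,250,120),f(b,100,205)]))
cv2.imwrite('pics/w7c.png',cv2.resize(w[145:285,210:305],None,fx=6,fy=6,interpolation=cv2.INTER_CUBIC)[:600])
```

```text
[ 444.62 -270.99  148.54] [-0.    0.16 -0.14] 39.55325429929158
```

View pics/m9.png

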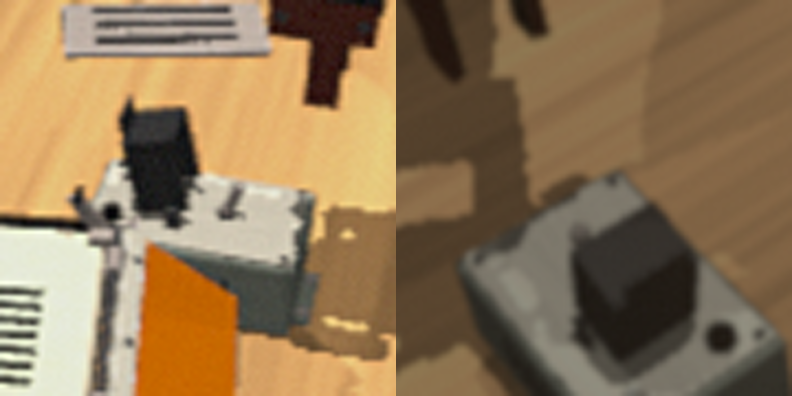

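View pics/w7c.png

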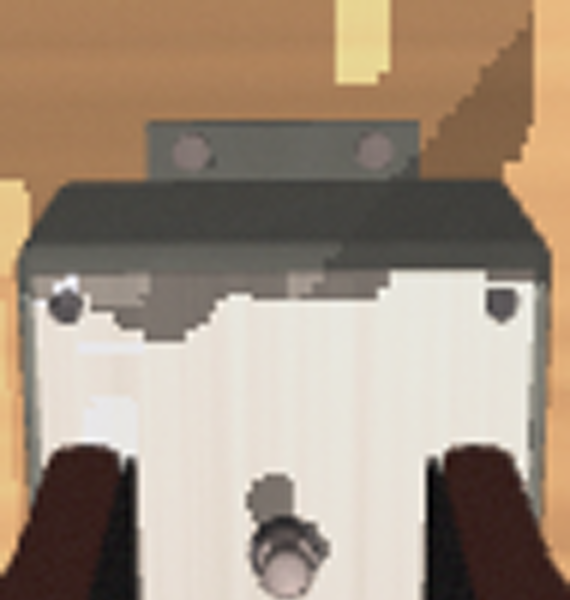

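Run:
```python
from h import *
np.set_printoptions(precision=1,suppress=True)
a=np.radians(9.7);R=np.array([[np.cos(a),-np.sin(a)],[np.sin(a),np.cos(a)]])
for s in(2.4,2.65,2.8):
    l=s-.61
    for y in(-98,98):
        q=np.r_[R@[-42.5-90*np.sin(l),y]+[568.5,28],199+90*np.cos(l)];print(s,y,q,proj('side',q),proj('scene',q))
o=ctrl.get_obs();print('toggle',wz(o,(257.1,238.7),96))
i=cv2.imread('pics/s7.png');b=cv2.imread('pics/c7.png')
cv2.imwrite('pics/m10.png',np.hstack([cv2.resize(i[165:265,255:330],None,fx=5,fy=5,interpolation=cv2.INTER_CUBIC),cv2.resize(b[140:240,195:270],None,fx=5,fy=5,interpolation=cv2.INTER_CUBIC)]))
```

```text
2.4 -98 [456.5 -90.6 179.4] [310.1 178.3] [192.5 184.7]
2.4 98 [423.5 102.6 179.4] [311.  234.7] [242.6 148.6]
2.65 -98 [464.  -89.3 158.3] [306.4 184.3] [195.6 192.7]
2.65 98 [431.  103.9 158.3] [306.7 240.8] [244.8 155.9]
2.8 -98 [470.9 -88.1 146.8] [303.4 187.5] [198.1 197.4]
2.8 98 [437.9 105.1 146.8] [303.1 244. ] [246.8 160.3]
toggle [ 493.8 -272.1   96. ]
```

View pics/m10.png

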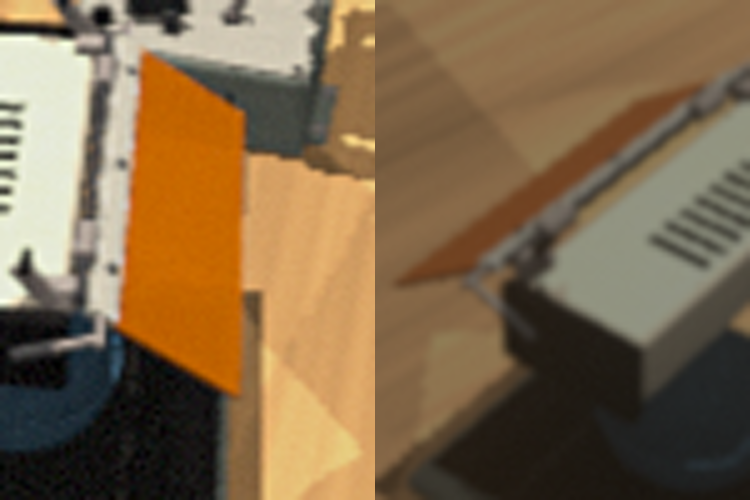

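Shield edge corners in the side view, (304,187) and (303,244), match the 2.8 rad projection (303,187) and (303,244), so it is on its front stop. The guard stands open with the fingers away, and the toggle tip is at about (495,−272). Now the toggle.

Request:
move_arm --pt "0 -1 0 0 1" --pt "0 -1 -40 0 1" --pt "0 -1 -80 0 1" --pt "5 -1 -97 0 1" --pt "15 -1 -97 0 1" --pt "25 -1 -97 0 1" --pt "32 -1 -97 0 1" --pt "38 -1 -97 0 1" --pt "44 -1 -97 0 1" --pt "50 -1 -97 0 1" --pt "50 -1 -97 0 1"

```text
t: 14.62
ee_pos: [496.7, -272.6, 52.4]
orientation: [0.015, 1.582, -0.012]
ft_force: [-3.8, 1.5, 4.0]
width: 0.6
```

Run:
```python
from h import *
np.set_printoptions(precision=2,suppress=True)
o=ctrl.get_obs();print(o['ee_pos'],o['ft_force'],o['width'])
a=snap('side','s8.png');b=snap('scene','c8.png')
f=lambda i,x,y:cv2.resize(i[y:y+90,x:x+90],None,fx=4.4,fy=4.4,interpolation=cv2.INTER_CUBIC)
cv2.imwrite('pics/m11.png',np.hstack([f(a,250,120),f(b,100,205)]))
```

```text
[ 496.68 -272.56   52.36] [-3.8   1.52  4.  ] 0.5580358797175125
```

View pics/m11.png

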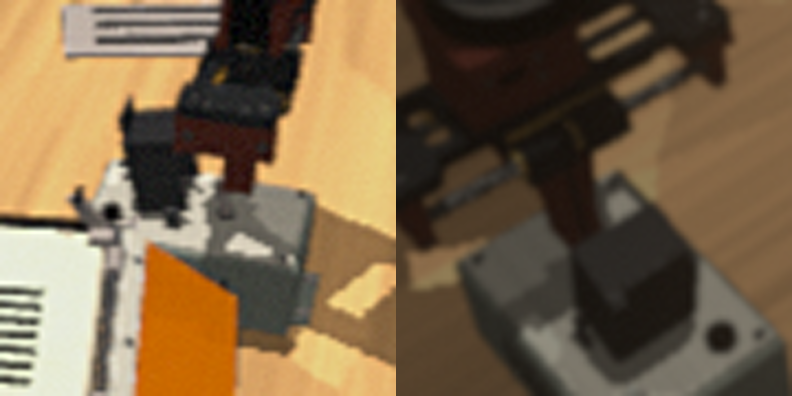

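A −3.8 N force means contact. I back off and check the toggle.

Request:
move_arm --pt "-20 0 0 0 1" --pt "-45 0 10 0 1" --pt "-52 0 60 0 1" --pt "-52 0 97 0 1" --pt "-52 0 97 0 1"

```text
t: 15.35
ee_pos: [447.1, -274.1, 152.3]
orientation: [0.012, 1.574, -0.016]
ft_force: [0.7, -0.4, 0.1]
width: 0.2
```

Run:
```python
from h import *
np.set_printoptions(precision=2,suppress=True)
o=ctrl.get_obs();print(o['ee_pos'],o['ft_force'],o['width'])
a=snap('side','s9.png');w=snap('wrist','w9.png')
f=lambda i,x,y:cv2.resize(i[y:y+90,x:x+90],None,fx=4.4,fy=4.4,interpolation=cv2.INTER_CUBIC)
cv2.imwrite('pics/m12.png',np.hstack([f(a,250,120),cv2.resize(w[185:275,212:302],None,fx=4.4,fy=4.4,interpolation=cv2.INTER_CUBIC)]))
```

```text
[ 447.11 -274.13  152.33] [ 0.72 -0.43  0.15] 0.18552131502463182
```

View pics/m12.png

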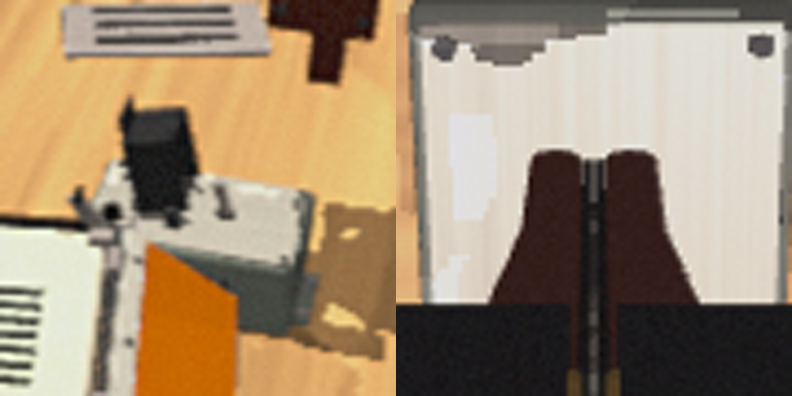

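Run:
```python
from h import *
np.set_printoptions(precision=1,suppress=True)
for x in(497,505,513):print(x,(proj('side',(x,-272,96))-[250,120])*4.4)
i=cv2.imread('pics/s9.png');j=cv2.imread('pics/s7.png')
cv2.imwrite('pics/m13.png',np.hstack([cv2.resize(k[150:185,285:325],None,fx=9,fy=9,interpolation=cv2.INTER_CUBIC)for k in(j,i)]))
```

```text
497 [237.6 183. ]
505 [226.5 181.3]
513 [215.5 179.5]
```

View pics/m13.png

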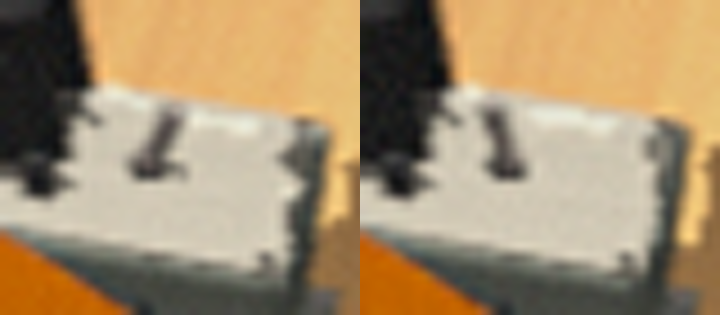

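Before and after side by side, the lever leans forward and then leans back, so the toggle is on. Now I go over the open guard to get behind it.

Request:
move_arm --pt "0 1 25 0 1" --pt "30 1 30 0 1" --pt "75 1 30 0 1" --pt "120 1 30 0 1" --pt "168 1 30 0 1" --pt "168 1 30 0 1" --pt "168 1 0 0 1" --pt "168 1 -35 0 1" --pt "168 1 -57 0 1" --pt "168 1 -57 0 1"

```text
t: 16.7
ee_pos: [609.8, -270.7, 89.1]
orientation: [0.017, 1.586, -0.011]
ft_force: [-0.1, 0.1, 0.8]
width: 0.5
```

Request:
move_arm --pt "-15 0 0 0 1" --pt "-25 0 0 0 1" --pt "-35 0 0 0 1" --pt "-45 0 0 0 1" --pt "-55 0 0 0 1" --pt "-65 0 0 0 1" --pt "-75 0 0 0 1" --pt "-85 0 0 0 1" --pt "-95 0 0 0 1" --pt "-102 0 0 0 1" --pt "-102 0 0 0 1"

```text
t: 18.08
ee_pos: [507.3, -270.7, 89.2]
orientation: [0.017, 1.586, -0.011]
ft_force: [0.6, 0.6, -0.6]
width: 0.7
```

Run:
```python
from h import *
np.set_printoptions(precision=2,suppress=True)
o=ctrl.get_obs();print(o['ee_pos'],o['ft_force'],o['width'])
a=snap('side','s10.png');b=snap('scene','c10.png')
f=lambda i,x,y:cv2.resize(i[y:y+90,x:x+90],None,fx=4.4,fy=4.4,interpolation=cv2.INTER_CUBIC)
cv2.imwrite('pics/m14.png',np.hstack([f(a,250,120),f(b,100,205)]))
```

```text
[ 507.33 -270.73   89.18] [ 0.62  0.59 -0.57] 0.6972663964648067
```

View pics/m14.png

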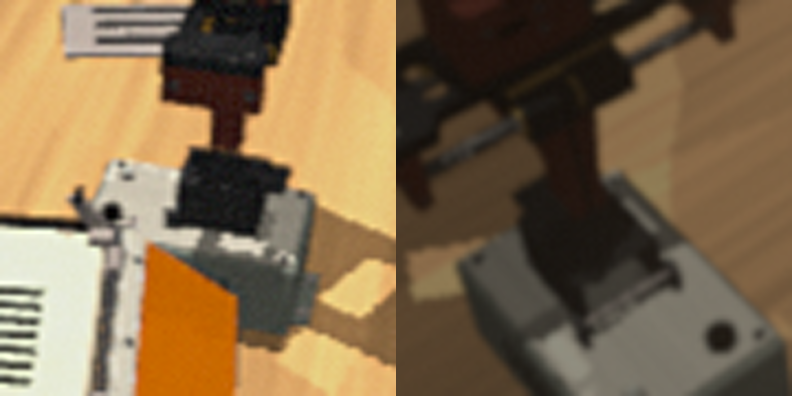

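The guard has dropped shut under the fingers. Retreating straight up, clear of everything, to compare with the first pictures.

Request:
move_arm --pt "0 0 40 0 1" --pt "0 0 100 0 1" --pt "-40 0 150 0 1" --pt "-80 0 170 0 1" --pt "-80 0 170 0 1" --pt "-80 0 170 0 1"

```text
t: 18.92
ee_pos: [428.6, -270.9, 259.1]
orientation: [0.017, 1.585, -0.012]
ft_force: [0.9, 0.0, -0.5]
width: 0.3
```

Run:
```python
from h import *
np.set_printoptions(precision=2,suppress=True)
o=ctrl.get_obs();print(o['t'],o['ee_pos'],o['ft_force'])
a=snap('side','s11.png');b=snap('scene','c11.png');w=snap('wrist','w11.png')
a0=cv2.imread('pics/side0.png');b0=cv2.imread('pics/scene0.png')
f=lambda i,x,y:cv2.resize(i[y:y+75,x:x+90],None,fx=4,fy=4,interpolation=cv2.INTER_CUBIC)
cv2.imwrite('pics/m15.png',np.vstack([np.hstack([f(a0,250,130),f(b0,100,220)]),np.hstack([f(a,250,130),f(b,100,220)])]))
cv2.imwrite('pics/m16.png',np.hstack([a[100:384,130:330],b[140:384-0,190:390][:244].copy() if 0 else cv2.copyMakeBorder(b[130:384,190:390],0,30,0,0,0)]))
# shift of bottle/jar/tile: phase correlation of patches
g=lambda i:cv2.cvtColor(i,cv2.COLOR_BGR2GRAY).astype('float32')
for t,A,B,(x,y,W,H) in(('bottle scene',b0,b,(196,290,42,62)),('tile scene',b0,b,(322,215,46,34)),('tile side',a0,a,(150,268,52,44)),('jar side',a0,a,(214,292,52,64))):
    print(t,cv2.phaseCorrelate(g(A)[y:y+H,x:x+W],g(B)[y:y+H,x:x+W]))
```

```text
18.925 [ 428.63 -270.94  259.11] [ 0.91  0.03 -0.48]
bottle scene ((0.49454615538144964, 0.054279245319342806), 0.9957389190793038)
tile scene ((-0.010458494853622824, -0.027808659476278308), 0.973349977698591)
tile side ((0.03858395214317767, 0.4403441278626623), 0.956491787639665)
jar side ((0.015596784656786156, -0.04237269335846605), 0.9997382732453169)
```

View pics/m15.png

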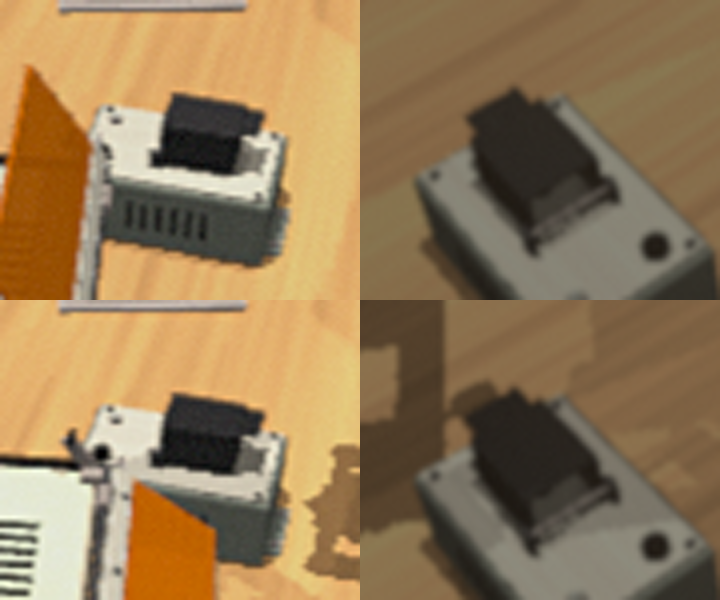

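View pics/m16.png

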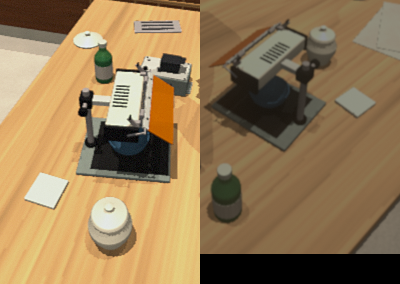

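View pics/w11.png

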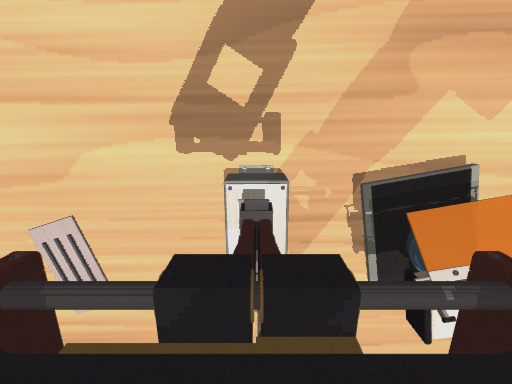

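The guard pose matches the first pictures in both views, and the shield is forward. Bottle, tile and jar shifts are at most 0.5 px (about 1–2 mm), and the fingers touch nothing. Handing in.

```bash
python3 -c "
from workcell import ctrl
print(ctrl.close_job()); print(ctrl.get_obs()['t'])"
```

```text
the job is handed in; nothing more can be done
None
the job is handed in; nothing more can be done
```

The lamp is ready and the job is handed in, at about 19 s of the 64 s allowed. I tipped the shield onto its front stop and lifted the guard by its lip until it stood open. I then threw the toggle to the back and pushed the guard down again from behind.

**Checks that passed:**
- **Shield:** its edge corners matched the 2.8 rad projection within about 1 px. I measured this before throwing the toggle. Afterwards I only looked, and it was still forward.
- **Toggle:** it visibly leaned to the back before I closed the guard.
- **Guard:** it looks the same as in the first pictures in both views, so fully down.
- **Loose objects:** bottle, tile and jar moved at most 0.5 px, about 1–2 mm. The bowl looks unmoved, by eye only.
- **Robot:** it was clear of everything when I handed in.

**What disagreed or could not be checked:**
- **Fingertips:** in both fixed cameras they sit about 38.5 mm short of the stated TCP. Because of this the first shield push passed over the edge without touching it. I corrected for the offset in every later move.
- **Early shield measurement:** one rough two-view check of a shield edge corner was poor, with z 159 against the expected 147 and a 4 mm residual. The sharper corner check above replaced it.
- **Toggle at the end:** it is hidden under the closed guard, so I could not see it again before handing in.

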